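# Line up the slotted index disc and lock the fluting jig with its bar

### The arm

A 6-joint arm with a two-finger parallel gripper is mounted at the origin on the work surface; the furniture and walls round the work are solid. World frame = base frame: x ahead of the robot, y to its left, z up, the work surface at z = 0. Lengths are in mm, angles in rad, forces in N, time in s.
With the tool pointing down it reaches from about 350 to 875 mm from the base axis. Payload 4.2 kg.
Tool frame: the origin (TCP) lies midway between the tips of the shut fingers; the grasp point (between the pads) lies 19 mm behind it (tcp_to_grasp is the distance from the TCP to the grasp point, in mm); z points along the fingers, y is the line along which they close (so a half turn about z gives the same grasp; the last joint's range is limited). The gripper opens to 85 mm and grips with 20 to 120 N. Pads are 22 mm wide; open, the fingers measure 114 mm over their backs; the gripper's body (76 mm by 85 mm) begins 54 mm behind the grasp point. The pads swing forward as they close: fully open they stand 13 mm farther back than shut.
Start: joints at [-0.899, 0.385, 0.008, 0, -1.194, -0.259], TCP at [250.747, -572.473, 231.312] pointing down, gripper open.
Joint ranges: [-3.14, 3.14], [-1.21, 2.06], [-1.07, 1.41], [-3.16, 2.05], [-2.99, -0.16], [-3.1, 3.1]. Speed limits (rad/s): [2.79, 2.79, 3.14, 3.14, 3.14, 3.14].

### API

Orientations are given as a unit quaternion [x, y, z, w].
In Python, from bench import read_state, get_image, job_done, tcp_to_grasp gives the robot as it stands.
- The arm moves only by the tool jog_arm, never from a script. Its argument "plan" is a list of rows, each a list of 3 entries, a list of its own where there are three numbers: the finger opening in mm, from 0 to 85.4, then the shift along the tool's x, y, z as a fraction of full scale, then the turn, a rotation vector about the tool's x, y, z as a fraction of full scale. A call has 1 to 10 rows; each row is the pose to reach, as a shift and turn from the pose commanded when the call began, along the tool's axes at that moment; what a row does not reach only later rows make up. Full scale, the value 1, is 0.1 m for a shift and 60 degrees for a turn. A row lasts 1/8 s, in which the tool goes at most 62.5 mm and 10.7 degrees, less where a joint would pass 70% of its speed; a pose out of reach is approached as far as the arm can. A call with a number of a shift or a turn outside -1 to 1 is refused whole. A call with a gripper value outside its range is refused whole. The fingers move at their own pace and stop on an object; the grip force is fixed at half the most. Time passes only in rows, so rows that repeat a pose let the fingers close. It gives the time, the measured TCP pose, the force, the opening and the grip force at its end, in the units of the state.
- read_state(): the state, without advancing time (a new reading comes with each control period).
- get_image(name): name is "side" or "top" or "wrist"; returns a dict with "img" (400x640x3 uint8, red, green, blue), "range_z" (400x640 float32, mm along the optical axis (not along the pixel's ray), 0 where there is no reading), "intrinsics" (3x3 intrinsics, pixels), "distortion" ([k1, k2, p1, p2, k3] as OpenCV has them; the pictures are not rectified), "extrinsics" (4x4, takes a point from camera to world coordinates); the wrist camera has in their place "tool_from_camera" (4x4, takes a point from camera to tool coordinates, whose origin is the TCP and whose axes are the flange's). Camera axes: x right, y down, z forward; pixel columns grow to the right and rows downward; lengths in mm; the calibration is good to about 2 mm. A picture is of the moment at which its call begins: read the wrist's pose just before it.
- job_done(): hands the job in; it is judged then, once.
The state is a dict: "clock": time; "joints": joint angles; "joint_vel": joint speeds; "joint_efforts": joint torques, N m; "position": TCP position; "ee_rot": TCP orientation; "contact_force": force on the tool from outside, world axes, zero at the start; "wrist_torque": the same for the moment, N m; "gripper_width": finger opening in mm; "grasp_force": force on a finger pad.
Only numpy, scipy, OpenCV 4.12 (cv2) and the standard library are available. Lean on these libraries where they do the work, as an engineer would, in place of code of your own. Each camera call takes 0.05 s, during which the arm holds its last target. There are 200 camera calls.

### The job

The table leg in the fluting jig has to be locked for the next cut. Push the black handle of the slotted disc round until the red-marked slot stands in line with the sliding lock bar, then push the bar by its red tab through that slot until the tab stops against its guide. Only push, gently, with the fingertips or the outside of the fingers: never take the handle or the tab between the fingers, do not touch the leg, and leave the pine block, the wax tin and the sanding block where they lie.

Things in the scene. Friction and masses are not known exactly. Their poses are not given: they have to be found in the camera images.
- jig: wooden fluting jig screwed to the bench. Origin: on the bench top, below the spindle axis at the rear face of the disc; x runs along the spindle from the disc to the tailstock (away from the robot), y left, z up. Spindle axis at z 95 mm. Board 15 mm thick, x -115 to 318, y -80 to 85 mm. Headstock behind the disc (x 10 to 48, top z 126 mm). Disc rim reaches z 157 mm, the crank arm's end 181 mm
- index_disc (a joint): angle of the aluminium disc (rad): 0 = red-marked slot exactly in line with the bar; the crank handle then leans 0.39 rad to the right of upright. Positive = turned to the right at the top (top towards jig -y). It turns about the jig's x axis without stops, the leg with it, stays where it is left and needs about 2 N at the handle. It starts between -1.0 and -0.4. Locked while the bar is in a slot
- handle_mid (a point): middle of the black handle, on its axis, 32 mm out from the disc's face. The handle is a round grip 15 mm thick, 48 mm long, that revolves freely on its pin at the end of a crank arm (22 mm wide, 6 mm thick, flat on the disc); it is parallel to the spindle, points towards the robot and goes round the spindle axis at 75 mm radius. Free space on both sides of it
- red_slot (a point): middle of the slot marked with red paint and a red dot, on the disc's front face, 49 mm from the axis. The disc is 124 mm across and 10 mm thick (jig x -10 to 0), with 8 like radial slots 45 degrees apart, 14 mm wide, 26 mm deep from the rim; only this one is marked
- lock_bar (a joint): travel of the steel bar along jig +x (m): 0 = drawn back towards the robot, nose 6 mm short of the disc; 0.042 = home, tab against the guide. Needs about 3 N, stays where it is left. The bar, 16 mm wide and 10 mm high, lies at jig y 49, z 95 mm; its nose tapers to 3 mm height over 11 mm, so it centres itself in a slot up to 0.08 rad out of line; otherwise it stops on the disc
- bar_tab (a point): centre of the red tab standing on the bar's tail, to be pushed on its robot side along jig +x. Tab 8 mm thick (jig x), 24 mm wide (y), 30 mm high; this point is 115 mm above the bench, the tab's top 130 mm. Free space on its robot side
- bar_nose (a point): tip of the bar's nose, on the bar's axis
- guide_face (a point): where the bar's axis enters the guide, on the guide's robot side, which stops the tab. The guide is a wooden post with a steel strap, jig x -50 to -20, y 33 to 65 mm, top at z 107 mm
- leg: pale wooden table leg between headstock and tailstock, not to be touched. Origin on the spindle axis at the disc's rear face; the wood lies 66 to 249 mm beyond that along jig x and is at most 44 mm square
- block_mid (a point): centre of a loose pine block, 45 x 90 x 45 mm, left of the jig; leave it alone
- tin_mid (a point): centre of a loose red wax tin, 78 mm across and 79 mm tall, left of the jig; leave it alone
- sander_mid (a point): centre of a loose brown sanding block, 62 x 112 x 32 mm, lying right of the jig; leave it alone

How it is judged:
By the outcome, as a careful person would: the job done as asked, in the order asked, and still so for the second after the job is handed in, with the robot touching nothing.
It also fails if it takes over 45 s, if anything falls off the work surface, if the arm or the gripper's body presses on something with over 40 N, if the wrist force passes 120 N, or if a joint passes its speed limit or range.

## Working session

There is one attempt and no reset: what is moved stays moved. The work goes in short steps, Python scripts to look and compute and a tool call to move; the robot and the scene stay as the last step left them, time stands still between calls to the robot, and variables do not carry over. Pictures are saved under pics/ and viewed, at most 10 in all, crops included, and the job is handed in when it is done.

Besides the shell and the picture viewer there is one more tool, called in YAML: its name, and indented under it one key for each argument. jog_arm: Moves the arm, as the interface text tells. Its arguments: {"type":"object","properties":{"plan":{"type":"array"}},"required":["plan"]}

```bash
mkdir -p pics; python3 - <<'E'
from bench import *
import cv2,numpy as np
s=read_state();print(s)
for n in("side","top"):
    d=get_image(n);cv2.imwrite(f"pics/{n}1.png",d["img"][:,:,::-1]);np.savez(f"{n}1.npz",**d)
    print(n,d["intrinsics"],d["distortion"],d["extrinsics"])
E
```

```text
{'clock': 0.0, 'joints': array([-8.99381504e-01,  3.85543201e-01,  6.61034653e-03, -4.82259407e-04,
       -1.19400681e+00, -2.58619854e-01]), 'joint_vel': array([ 2.40178787e-06, -2.84432144e-04, -8.54515881e-05,  3.01279164e-04,
        1.33940469e-04, -7.24798515e-04]), 'joint_efforts': array([-1.44280248e-04, -3.92287016e+01,  1.88402957e+01,  4.18639988e+00,
       -4.59456991e-03, -1.48598343e-05]), 'position': array([ 250.51674873, -571.9496594 ,  230.22607834]), 'ee_rot': array([-2.04847987e-01,  9.78793187e-01,  1.05837481e-03, -2.80255681e-04]), 'contact_force': array([-0.55560412,  0.28512917,  1.26910675]), 'wrist_torque': array([-0.01140278,  0.00957536,  0.01001935]), 'grasp_force': 0.0, 'gripper_width': 85.45693549417474}
side [[473.15364197   0.         319.1858223 ]
 [  0.         473.15364197 201.20404483]
 [  0.           0.           1.        ]] [-0.13844784  0.          0.          0.          0.        ] [[-9.59866259e-01 -1.38215966e-01  2.44035061e-01  3.45598855e+02]
 [-2.80179334e-01  5.11361533e-01 -8.12409332e-01  9.58013011e+02]
 [-1.25022024e-02 -8.48177888e-01 -5.29563939e-01  7.36710296e+02]
 [ 0.00000000e+00  0.00000000e+00  0.00000000e+00  1.00000000e+00]]
top [[493.75385947   0.         322.51833783]
 [  0.         493.75385947 199.74591171]
 [  0.           0.           1.        ]] [-0.01594386  0.          0.          0.          0.        ] [[-9.05103006e-03 -9.84616638e-01  1.74493999e-01  4.62445908e+02]
 [-9.99712481e-01  1.27848114e-02  2.02855706e-02  1.58833507e+00]
 [-2.22043832e-02 -1.74260223e-01 -9.84449257e-01  1.11612887e+03]
 [ 0.00000000e+00  0.00000000e+00  0.00000000e+00  1.00000000e+00]]
```

View pics/side1.png

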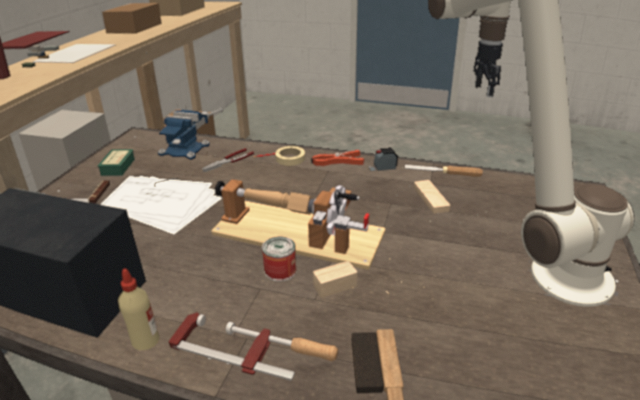

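View pics/top1.png

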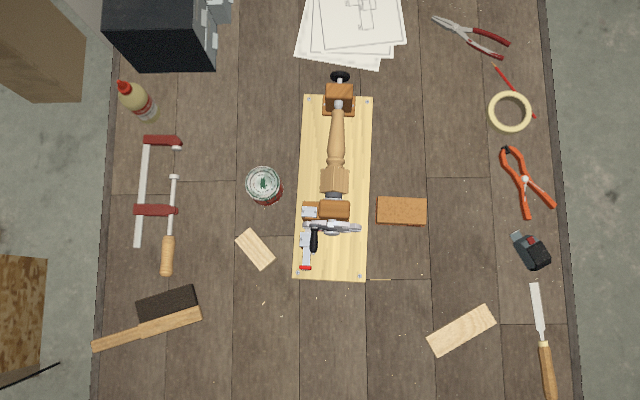

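Side view: jig in the middle, red tab at (366,220), tin (278,258), pine block (335,278). Top view: board corners at about (303,95), (373,97), (366,281), (293,278), tab (306,267), black handle (314,238).

```bash
cat > h.py <<'E'
import cv2,numpy as np
def ray(d,uv,T=None):
    p=cv2.undistortPoints(np.float64(uv).reshape(-1,1,2),d["intrinsics"],d["distortion"])[:,0]
    return np.c_[p,np.ones(len(p))]
def toplane(d,uv,z,T=None):
    T=d["extrinsics"] if T is None else T
    r=ray(d,uv)@T[:3,:3].T; o=T[:3,3]
    return o+r*((z-o[2])/r[:,2])[:,None]
def cloud(d,mask,T=None):
    T=d["extrinsics"] if T is None else T
    v,u=np.nonzero(mask&(d["range_z"]>0)); 
    P=ray(d,np.c_[u,v])*d["range_z"][v,u][:,None]
    return P@T[:3,:3].T+T[:3,3], np.c_[u,v]
def hsv(d): return cv2.cvtColor(d["img"],cv2.COLOR_RGB2HSV)
def red(d):
    h=hsv(d); return ((h[...,0]<6)|(h[...,0]>174))&(h[...,1]>160)&(h[...,2]>80)
E
python3 - <<'E'
from h import *
d=dict(np.load("top1.npz")); s=dict(np.load("side1.npz"))
h=hsv(d); m=(abs(h[...,0].astype(int)-20)<8)&(h[...,1]>50)&(h[...,2]>170)
m[:, :285]=0; m[:,380:]=0; m[:85]=0; m[290:]=0
n,l,st,_=cv2.connectedComponentsWithStats(m.astype(np.uint8)); print(st[1:][st[1:,4]>200])
c=cv2.convexHull(np.argwhere(m)[:,::-1].astype(np.int32))[:,0]
W=toplane(d,c,15)[:,:2]
r=cv2.minAreaRect(W.astype(np.float32)); print("rect",r,cv2.boxPoints(r))
for nm,e,box in(("top",d,(290,200,375,285)),("side",s,(300,180,390,250))):
    k=np.zeros(e["img"].shape[:2],bool);k[box[1]:box[3],box[0]:box[2]]=1
    for w,mm in(("red",red(e)),("blk",hsv(e)[...,2]<45)):
        P,uv=cloud(e,k&mm); P_=P[P[:,2]>60] if len(P) else P
        print(nm,w,len(P_),np.median(P_,0),P_.min(0),P_.max(0))
a=d["img"][190:290,285:385,::-1]; b=s["img"][170:260,290:400,::-1]
a=cv2.resize(a,(400,400),interpolation=2);b=cv2.resize(b,(400,400),interpolation=2)
cv2.imwrite("pics/crop1.png",np.hstack([a,b]))
E
```

```text
[[  326    85    27    12   256]
 [  292    94    81   189 10750]]
rect ((696.92919921875, -8.231842041015625), (192.5945587158203, 471.9973449707031), 88.35704803466797) [[ 458.2666    -97.72321 ]
 [ 930.06995  -111.255844]
 [ 935.5918     81.25953 ]
 [ 463.78845    94.79216 ]]
top red 35 [502.25376637  58.03791845 128.65420415] [498.31163875  48.01556844 119.02578335] [504.35190386  69.78917891 131.97101728]
top blk 83 [553.57216959  40.36219022 166.72063628] [531.02819399  13.62465924 117.3151674 ] [576.92241495  46.2163569  172.05309513]
side red 38 [502.53709713  66.70022513 126.07356026] [498.98742005  50.48179869 110.27900824] [506.62100686  70.80444299 131.0850998 ]
side blk 66 [550.38105822  44.37302294 165.36953502] [532.73161726  34.83623624 151.03933937] [578.87196261  48.97627837 169.46141395]
```

View pics/crop1.png

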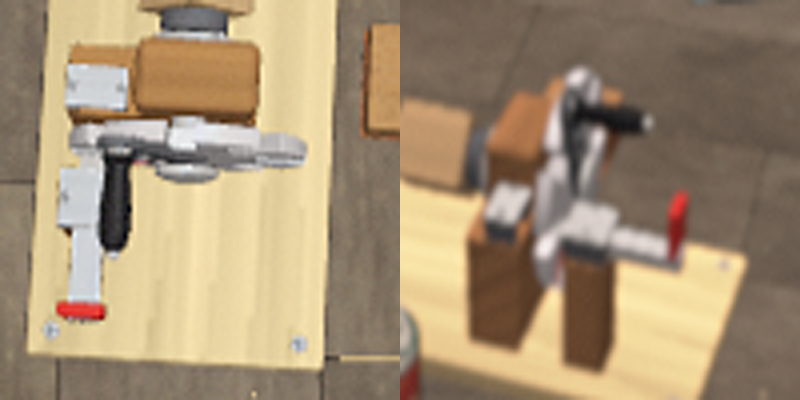

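Crop: handle left of upright (top-left of the disc), bar with red tab left-below it. I'll get the jig pose from the board corners.

```bash
python3 - <<'E'
from h import *
d=dict(np.load("top1.npz")); s=dict(np.load("side1.npz"))
h=hsv(d); m=((abs(h[...,0].astype(int)-20)<8)&(h[...,1]>50)&(h[...,2]>170)).astype(np.uint8)
n,l,st,_=cv2.connectedComponentsWithStats(m); i=1+np.argmax((st[1:,0]>285)*(st[1:,0]+st[1:,2]<380)*st[1:,4])
m=l==i
# edges: fit lines to left/right per row and bottom per column
L=[];R=[];B=[]
for v in range(110,190):
    u=np.nonzero(m[v,290:380])[0]+290; L.append((u[0]-.5,v)); R.append((u[-1]+.5,v))
for v in range(215,270):
    u=np.nonzero(m[v,290:380])[0]+290; L.append((u[0]-.5,v)); R.append((u[-1]+.5,v))
for u in range(300,362): B.append((u,np.nonzero(m[:,u])[0].max()+.5))
def fit(p):
    P=toplane(d,p,15)[:,:2].astype(np.float32); return cv2.fitLine(P,cv2.DIST_HUBER,0,.01,.01).ravel()
l_,r_,b_=fit(L),fit(R),fit(B)
for x in(l_,r_,b_): print(x, np.arctan(x[1]/x[0]))
ya=np.mean([np.arctan(l_[1]/l_[0]),np.arctan(r_[1]/r_[0])])
c,sn=np.cos(ya),np.sin(ya);X=np.array([c,sn]);Y=np.array([-sn,c])
yl,yr,xb=l_[2:]@Y,r_[2:]@Y,b_[2:]@X
print("width",yl-yr,"(165)")
o=X*(xb+115)+Y*((yl+yr)/2-2.5);print("yaw",ya,"origin",o)
for nm,e,box in(("top",d,(290,200,375,285)),("side",s,(300,180,390,250))):
    k=np.zeros(e["img"].shape[:2],bool);k[box[1]:box[3],box[0]:box[2]]=1
    for w,mm in(("red",red(e)),("blk",hsv(e)[...,2]<45)):
        P,uv=cloud(e,k&mm); P=P[P[:,2]>100]
        q=P[:,:2]-o; J=np.c_[q@X,q@Y,P[:,2]]
        if w=="blk": J=J[(J[:,0]<-18)]
        print(nm,w,len(J),np.median(J,0).round(1),np.percentile(J,5,0).round(1),np.percentile(J,95,0).round(1))
E
```

```text
[ 9.9782759e-01 -6.5879844e-02  6.8880133e+02  8.1970169e+01] -0.065927595
[ 9.978834e-01 -6.502938e-02  6.856407e+02 -8.160572e+01] -0.0650753
[6.5871745e-02 9.9782813e-01 4.7757291e+02 8.3610916e+00] 1.5048769
width 163.43199 (165)
yaw -0.06550145 origin [592.5266      3.8883553]
top red 35 [-94.   48.2 128.7] [-96.8  38.3 125.2] [-91.6  58.6 130.7]
top blk 82 [-41.8  34.8 166.8] [-63.4  27.  163.8] [-21.3  38.9 171.2]
side red 38 [-93.9  56.8 126.1] [-96.9  43.1 111.8] [-90.4  60.8 130.5]
side blk 64 [-45.4  37.8 165.5] [-59.3  33.2 161.2] [-22.   41.5 168.9]
```

jog_arm:
  plan:
    - [0,[-0.4,0.4,-0.2],[0,0,0.15]]
    - [0,[-0.8,0.8,-0.4],[0,0,0.3]]
    - [0,[-1,1,-0.4],[0,0,0.457]]
    - [0,[-1,1,-0.4],[0,0,0.457]]

```text
clock: 0.6
position: [302.7, -439.1, 271.7]
ee_rot: [0.031, 1.0, 0.0, 0.0]
contact_force: [0.7, 0.4, 0.7]
gripper_width: 12.4
grasp_force: 0.0
```

jog_arm:
  plan:
    - [0,[-0.2,0.5,0],[0,0,0]]
    - [0,[-0.4,1,0],[0,0,0]]

```text
clock: 0.85
position: [348.7, -343.4, 270.6]
ee_rot: [0.033, 0.999, 0.0, -0.001]
contact_force: [1.6, -0.2, 0.3]
gripper_width: 0.0
grasp_force: 0.0
```

jog_arm:
  plan:
    - [0,[-0.2,0.5,0],[0,0,0]]
    - [0,[-0.4,1,0],[0,0,0]]

```text
clock: 1.1
position: [395.6, -245.7, 270.9]
ee_rot: [0.033, 0.999, 0.0, -0.0]
contact_force: [0.6, -0.6, 0.1]
gripper_width: 0.0
grasp_force: 0.0
```

jog_arm:
  plan:
    - [0,[-0.2,0.5,0],[0,0,0]]
    - [0,[-0.4,1,0],[0,0,0]]

```text
clock: 1.35
position: [442.3, -148.4, 271.0]
ee_rot: [0.032, 0.999, -0.0, -0.0]
contact_force: [0.3, -0.3, -0.2]
gripper_width: -0.3
grasp_force: 0.0
```

jog_arm:
  plan:
    - [0,[-0.2,0.5,0],[0,0,0]]
    - [0,[-0.4,1,0],[0,0,0]]
    - [0,[-0.4,1,0],[0,0,0]]

```text
clock: 1.72
position: [489.6, -50.1, 270.3]
ee_rot: [0.03, 1.0, -0.0, -0.001]
contact_force: [0.1, -0.3, 0.0]
gripper_width: 0.1
grasp_force: 0.0
```

```bash
cat >> h.py <<'E'
from scipy.spatial.transform import Rotation as Ro
O=np.array([592.5,3.9,0]);YAW=-0.0655
def jig(P): return (np.atleast_2d(P)-O)@Ro.from_euler('z',YAW).as_matrix()
def wristT(s,d):
    T=np.eye(4);T[:3,:3]=Ro.from_quat(s["ee_rot"]).as_matrix();T[:3,3]=s["position"];return T@d["tool_from_camera"]
E
python3 - <<'E'
from h import *
from bench import *
s=read_state();d=get_image("wrist");T=wristT(s,d);print(d["tool_from_camera"].round(2),jig(s["position"]))
cv2.imwrite("pics/w1.png",d["img"][:,:,::-1])
h=hsv(d)
for w,mm in(("red",red(d)),("blk",h[...,2]<45)):
    P,uv=cloud(d,mm,T); J=jig(P)
    k=(J[:,2]>100)&(J[:,0]>-105)&(J[:,0]<(-18 if w=="blk" else 10))&(abs(J[:,1])<75)&(J[:,2]<185)
    J=J[k]
    if len(J): print(w,len(J),np.median(J,0).round(1),np.percentile(J,3,0).round(1),np.percentile(J,97,0).round(1),np.median(uv[k],0))
E
```

```text
[[  -0.     -0.95   -0.32   83.59]
 [   1.      0.     -0.     -0.79]
 [   0.     -0.32    0.95 -143.3 ]
 [   0.      0.      0.      1.  ]] [[-99.11174771 -60.65298416 270.34840926]]
red 178 [-96.1  47.4 130.2] [-98.5  36.6 124.8] [-93.   57.3 131.5] [438.  193.5]
```

View pics/w1.png

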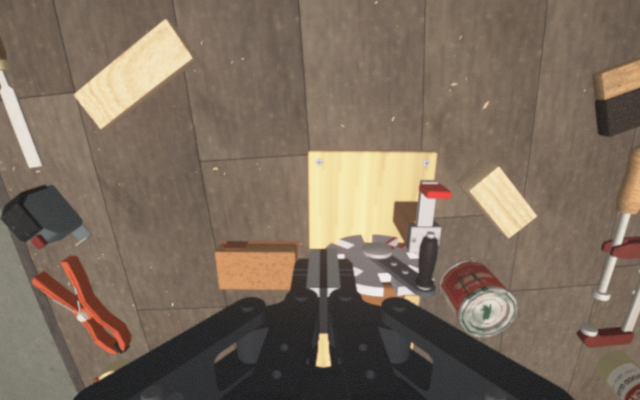

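Tab at (438,193), handle at (427,262), slotted disc around (380,260); consistent with the jig pose. Moving left of the handle, then down.

jog_arm:
  plan:
    - [0,[-0.27,0.5,0],[0,0,0]]
    - [0,[-0.54,1,0],[0,0,0]]

```text
clock: 2.02
position: [549.2, 43.2, 271.4]
ee_rot: [0.034, 0.999, -0.0, -0.0]
contact_force: [1.1, 0.1, 0.9]
gripper_width: -0.0
grasp_force: 0.0
```

jog_arm:
  plan:
    - [0,[0,0.41,0],[0,0,0]]
    - [0,[0,0.41,0],[0,0,0]]
    - [0,[0,0.41,0.5],[0,0,0]]
    - [0,[0,0.41,1],[0,0,0]]

```text
clock: 2.52
position: [551.4, 83.1, 170.7]
ee_rot: [0.034, 0.999, 0.0, 0.001]
contact_force: [0.2, 0.0, -0.4]
gripper_width: 0.0
grasp_force: 0.0
```

jog_arm:
  plan:
    - [0,[0,0,0.25],[0,0,0]]
    - [0,[0,0,0.25],[0,0,0]]

```text
clock: 2.78
position: [549.9, 82.5, 144.3]
ee_rot: [0.034, 0.999, -0.001, -0.003]
contact_force: [-0.3, 0.3, 0.6]
gripper_width: -0.2
grasp_force: 0.0
```

```bash
python3 - <<'E'
from h import *
from bench import *
s=read_state();print(jig(s["position"]),s["contact_force"]);d=get_image("wrist");T=wristT(s,d)
cv2.imwrite("pics/w2.png",d["img"][:,:,::-1])
P,uv=cloud(d,np.ones((400,640),bool),T); J=jig(P); 
k=(J[:,2]>140)&(J[:,0]>-75)&(J[:,0]<-18)&(abs(J[:,1])<52)&(J[:,2]<185)
J=J[k];print(len(J),np.median(J,0).round(1),np.percentile(J,[3,97],0).round(1))
E
```

```text
[[-47.67138971  75.64624179 144.32928633]] [-0.25694986  0.27791981  0.59849972]
2096 [-57.6  33.5 168.9] [[-70.8  26.  161.8]
 [-22.5  39.6 171.5]]
```

View pics/w2.png

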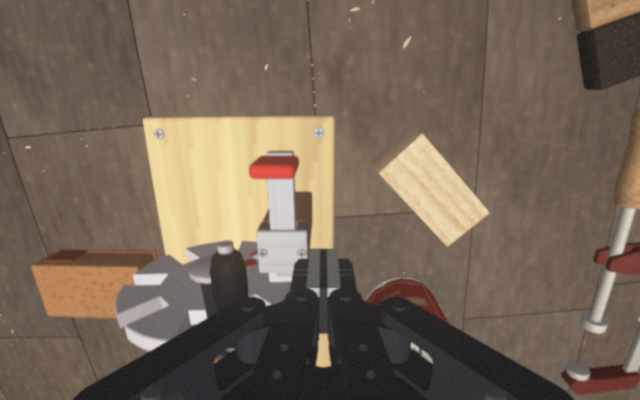

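Handle at (228,280), clear gap to the shut fingers at (323,280); tab (275,167). Approach and feel for contact.

jog_arm:
  plan:
    - [0,[0,-0.06,0],[0,0,0]]
    - [0,[0,-0.12,0],[0,0,0]]
    - [0,[0,-0.15,0],[0,0,0]]
    - [0,[0,-0.18,0],[0,0,0]]
    - [0,[0,-0.21,0],[0,0,0]]
    - [0,[0,-0.24,0],[0,0,0]]

```text
clock: 3.58
position: [549.7, 60.9, 146.3]
ee_rot: [0.033, 0.999, -0.0, -0.0]
contact_force: [0.3, -0.4, 0.6]
gripper_width: 0.3
grasp_force: 0.0
```

jog_arm:
  plan:
    - [0,[0,-0.03,0],[0,0,0]]
    - [0,[0,-0.06,0],[0,0,0]]
    - [0,[0,-0.09,0],[0,0,0]]
    - [0,[0,-0.12,0],[0,0,0]]
    - [0,[0,-0.15,0],[0,0,0]]

```text
clock: 4.2
position: [548.8, 45.9, 146.3]
ee_rot: [0.033, 0.999, -0.0, 0.0]
contact_force: [-0.3, 2.2, 0.4]
gripper_width: 0.2
grasp_force: 1.2
```

```bash
cat > hd.py <<'E'
from h import *
from bench import *
s=read_state();print(jig(s["position"]),s["contact_force"])
for n in("wrist","top","side"):
    s=read_state();d=get_image(n);T=wristT(s,d) if n=="wrist" else d["extrinsics"]
    P,uv=cloud(d,np.ones((400,640),bool),T); J=jig(P)
    t=jig(s["position"])[0]
    k=(J[:,2]>145)&(J[:,0]>-72)&(J[:,0]<-20)&(abs(J[:,1])<52)&(J[:,2]<185)&(J[:,1]<t[1]-8)
    J=J[k]
    if len(J): print(n,len(J),np.median(J,0).round(1),np.percentile(J,[3,97],0).round(1).tolist())
E
python3 hd.py
```

```text
[[-46.39613278  39.04145917 146.31294221]] [-0.25722403  2.16967672  0.42453766]
wrist 2223 [-57.3  19.1 173.9] [[-70.8, 11.0, 159.3], [-47.6, 30.0, 177.1]]
top 4 [-67.6  14.8 169.6] [[-68.7, 13.1, 168.0], [-65.0, 16.4, 170.6]]
side 35 [-61.2  20.2 170.2] [[-68.6, 13.4, 161.6], [-56.3, 26.0, 174.1]]
```

jog_arm:
  plan:
    - [0,[0,-0.04,0],[0,0,0]]
    - [0,[0,-0.08,0],[0,0,0]]
    - [0,[0,-0.12,0],[0,0,0]]
    - [0,[0,-0.16,0],[0,0,0]]
    - [0,[0,-0.2,0],[0,0,0]]
    - [0,[0,-0.24,0],[0,0,0]]
    - [0,[0,-0.28,0],[0,0,0]]
    - [0,[0,-0.32,0],[0,0,0]]
    - [0,[0,-0.36,0],[0,0,0]]
    - [0,[0,-0.4,0],[0,0,0]]

```text
clock: 5.6
position: [546.1, 5.9, 146.3]
ee_rot: [0.033, 0.999, 0.0, -0.0]
contact_force: [-0.6, 1.5, -0.2]
gripper_width: 0.4
grasp_force: 1.1
```

```bash
python3 hd.py; python3 - <<'E'
from h import *
from bench import *
d=get_image("wrist");cv2.imwrite("pics/w3.png",d["img"][:,:,::-1])
E
```

```text
[[-46.42072539  -1.00464883 146.25821123]] [-0.55016087  1.53152214 -0.18901322]
wrist 2247 [-56.7 -21.  172.8] [[-70.9, -29.0, 159.1], [-46.8, -10.1, 176.1]]
side 38 [-60.5 -19.5 168.4] [[-69.0, -24.3, 160.3], [-21.3, -10.4, 173.5]]
```

View pics/w3.png

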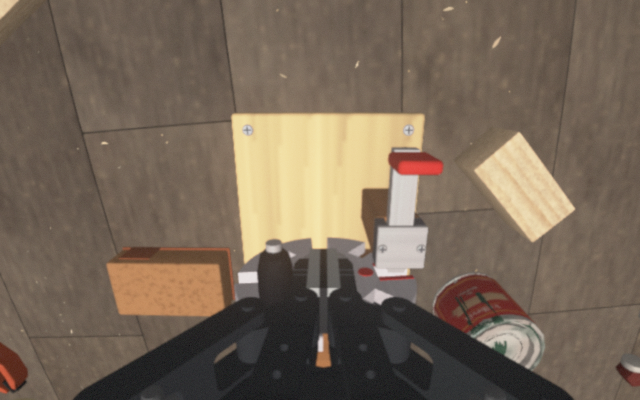

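Handle at (275,275) against the fingers, red dot at (365,271) and red slot (392,277) nearly at the bar. About 7 mm more.

jog_arm:
  plan:
    - [0,[0,-0.03,0],[0,0,0]]
    - [0,[0,-0.05,0],[0,0,0]]
    - [0,[0,-0.07,0],[0,0,0]]
    - [0,[0,-0.07,0],[0,0,0]]

```text
clock: 6.3
position: [545.6, -1.0, 146.3]
ee_rot: [0.033, 0.999, -0.0, -0.0]
contact_force: [0.8, 1.5, -0.5]
gripper_width: -0.0
grasp_force: 0.7
```

```bash
python3 hd.py; cat > dot.py <<'E'
from h import *
from bench import *
s=read_state();d=get_image("wrist");T=wristT(s,d)
m=red(d);h=hsv(d);m=(((h[...,0]<8)|(h[...,0]>172))&(h[...,1]>120)).astype(np.uint8)
n,l,st,c=cv2.connectedComponentsWithStats(m)
R=Ro.from_euler('z',YAW).as_matrix();o=jig(T[:3,3])[0]
for i in range(1,n):
    if st[i,4]<15: continue
    v=(ray(d,[c[i]])@T[:3,:3].T@R)[0];p=o+v*((-10-o[0])/v[0])
    if abs(p[1])<75 and 60<p[2]<130:
        P=jig(cloud(d,l==i,T)[0]);print(c[i].round(),st[i,4],"plane",p.round(1),"ang",np.arctan2(p[2]-95,p[1]).round(3),"depth",np.median(P,0).round(1) if len(P) else "")
E
python3 dot.py
```

```text
[[-46.47264609  -7.92929155 146.3180051 ]] [ 0.76857225  1.49060679 -0.46657941]
wrist 2282 [-56.4 -28.  170.6] [[-70.9, -36.0, 159.4], [-44.9, -16.9, 175.7]]
side 45 [-58.8 -24.8 165.5] [[-68.9, -33.0, 157.7], [-20.8, -19.6, 172.8]]
[375. 274.] 91 plane [-10.   28.3  93.1] ang -0.066 depth [-12.4  27.5  97. ]
[407. 281.] 72 plane [-10.   48.6 103.3] ang 0.168 depth [-12.2  47.6 106.6]
[450. 291.] 36 plane [-10.   73.7 115.3] ang 0.269 depth [ 61.8 123.4   9.3]
```

Slot is in line within measurement error. Back off, move behind the tab above everything, then recheck.

jog_arm:
  plan:
    - [0,[0,0.1,0],[0,0,0]]
    - [0,[0.1,0.3,0],[0,0,0]]
    - [0,[0.5,0.56,0],[0,0,0]]
    - [0,[0.88,0.56,0],[0,0,0]]
    - [0,[0.88,0.56,0],[0,0,0]]

```text
clock: 7.12
position: [459.4, 61.1, 146.6]
ee_rot: [0.032, 0.999, -0.0, -0.0]
contact_force: [0.6, 0.9, -0.6]
gripper_width: 0.4
grasp_force: 0.0
```

```bash
python3 dot.py; python3 - <<'E'
from h import *
from bench import *
s=read_state();print(jig(s["position"]),s["contact_force"])
for n in("side","top"):
    d=get_image(n);P,uv=cloud(d,np.ones((400,640),bool)); J=jig(P)
    k=(J[:,2]>150)&(J[:,0]>-68)&(J[:,0]<-20)&(abs(J[:,1])<52)&(J[:,2]<180);J=J[k]
    print(n,len(J),np.median(J,0).round(1),np.percentile(J,[3,97],0).round(1).tolist())
d=get_image("wrist");a=d["img"][150:350,240:520,::-1]
cv2.imwrite("pics/w4.png",cv2.resize(a,None,fx=2.5,fy=2.5,interpolation=2))
E
```

```text
[[-134.74229261   48.72041041  146.90396304]] [-0.58971839  0.29346799 -0.00843759]
side 116 [-44.2 -25.3 167.4] [[-65.3, -33.4, 158.6], [-20.9, -21.2, 171.6]]
top 184 [-43.4 -28.9 168.8] [[-64.3, -36.1, 163.8], [-21.4, -22.0, 173.0]]
```

View pics/w4.png

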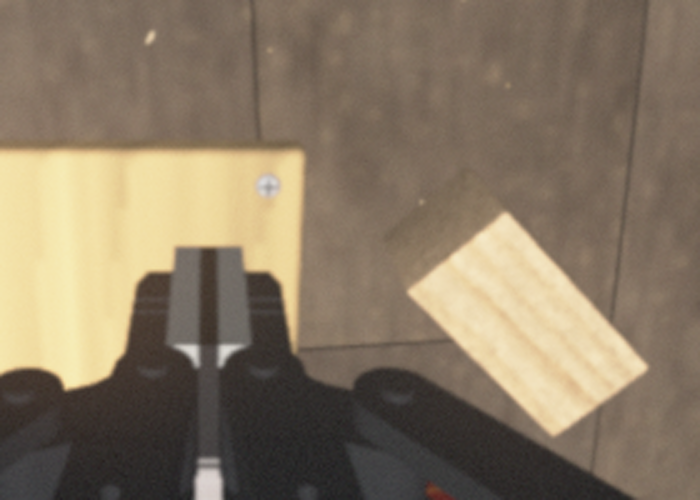

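The tab is hidden behind the fingers in this view; the pine block (525,325) is undisturbed and the tool is clear behind the tab. Handle at jig y ≈ -28.9 (target -28.5). Lower and push.

jog_arm:
  plan:
    - [0,[0,0,0.2],[0,0,0]]
    - [0,[0,0,0.39],[0,0,0]]
    - [0,[0,0,0.39],[0,0,0]]
    - [0,[-0.06,0,0.39],[0,0,0]]
    - [0,[-0.12,0,0.39],[0,0,0]]
    - [0,[-0.16,0,0.39],[0,0,0]]
    - [0,[-0.2,0,0.39],[0,0,0]]
    - [0,[-0.24,0,0.39],[0,0,0]]

```text
clock: 8.32
position: [485.8, 59.3, 107.4]
ee_rot: [0.033, 0.999, 0.0, 0.0]
contact_force: [-0.5, -0.3, -0.4]
gripper_width: 0.0
grasp_force: 0.0
```

jog_arm:
  plan:
    - [0,[-0.03,0,0],[0,0,0]]
    - [0,[-0.06,0,0],[0,0,0]]
    - [0,[-0.09,0,0],[0,0,0]]
    - [0,[-0.12,0,0],[0,0,0]]

```text
clock: 8.82
position: [497.2, 58.4, 107.2]
ee_rot: [0.033, 0.999, -0.0, -0.0]
contact_force: [-2.9, 1.0, 0.2]
gripper_width: 0.4
grasp_force: 1.4
```

jog_arm:
  plan:
    - [0,[-0.03,0,0],[0,0,0]]
    - [0,[-0.06,0,0],[0,0,0]]
    - [0,[-0.09,0,0],[0,0,0]]
    - [0,[-0.12,0,0],[0,0,0]]
    - [0,[-0.15,0,0],[0,0,0]]
    - [0,[-0.18,0,0],[0,0,0]]

```text
clock: 9.57
position: [515.5, 57.2, 107.2]
ee_rot: [0.033, 0.999, -0.0, -0.0]
contact_force: [-2.4, -0.3, 0.4]
gripper_width: -0.1
grasp_force: 1.3
```

jog_arm:
  plan:
    - [0,[-0.02,0,0],[0,0,0]]
    - [0,[-0.04,0,0],[0,0,0]]
    - [0,[-0.06,0,0],[0,0,0]]

```text
clock: 9.95
position: [521.4, 56.8, 107.2]
ee_rot: [0.033, 0.999, -0.0, -0.0]
contact_force: [-2.3, -0.4, 0.7]
gripper_width: 0.1
grasp_force: 1.3
```

```bash
cat > tab.py <<'E'
from h import *
from bench import *
s=read_state();print(jig(s["position"]),s["contact_force"])
for n in("side","top"):
    d=get_image(n);P,uv=cloud(d,red(d));J=jig(P)
    J=J[(J[:,2]>105)&(abs(J[:,1]-49)<20)&(J[:,0]>-110)&(J[:,0]<-20)]
    if len(J):print(n,len(J),np.median(J,0).round(1),np.percentile(J,[3,97],0).round(1).tolist())
E
python3 tab.py
```

```text
[[-74.4461016   48.13807182 107.20055742]] [-2.33678958 -0.35782809  0.67797309]
side 23 [-60.1  58.4 126.4] [[-62.7, 45.1, 111.5], [-57.4, 61.5, 130.5]]
```

jog_arm:
  plan:
    - [0,[-0.02,0,0],[0,0,0]]
    - [0,[-0.04,0,0],[0,0,0]]
    - [0,[-0.055,0,0],[0,0,0]]
    - [0,[-0.055,0,0],[0,0,0]]

```text
clock: 10.55
position: [526.4, 56.5, 107.2]
ee_rot: [0.033, 0.999, -0.0, -0.001]
contact_force: [-4.9, -1.1, 1.6]
gripper_width: 0.0
grasp_force: 2.3
```

jog_arm:
  plan:
    - [0,[-0.01,0,0],[0,0,0]]
    - [0,[-0.02,0,0],[0,0,0]]

```text
clock: 10.8
position: [526.4, 56.4, 107.1]
ee_rot: [0.033, 0.999, -0.0, -0.003]
contact_force: [-11.5, 3.6, 6.9]
gripper_width: -0.1
grasp_force: 6.0
```

The tab has met a firm stop at TCP jig x ≈ -69.4, where expected. Back off, rise and check.

jog_arm:
  plan:
    - [0,[0.05,0,0],[0,0,0]]
    - [0,[0.3,0,0],[0,0,0]]
    - [0,[0.6,0,0],[0,0,0]]
    - [0,[0.6,0,-0.5],[0,0,0]]
    - [0,[0.6,0,-1],[0,0,0]]
    - [0,[0.6,0,-1],[0,0,0]]

```text
clock: 11.55
position: [473.1, 61.9, 212.5]
ee_rot: [0.032, 0.999, 0.003, 0.007]
contact_force: [0.1, 0.1, -0.5]
gripper_width: 0.2
grasp_force: 0.0
```

```bash
python3 tab.py; python3 - <<'E'
from h import *
from bench import *
d=get_image("top");a=d["img"][180:290,230:390,::-1];b=get_image("side")["img"][170:290,260:400,::-1]
cv2.imwrite("pics/end.png",np.hstack([cv2.resize(a,(400,275),interpolation=2),cv2.resize(b,(321,275),interpolation=2)]))
E
```

```text
[[-122.88893802   50.03863776  212.50913646]] [ 0.10604176  0.14260311 -0.45433638]
side 40 [-56.4  56.7 125. ] [[-59.2, 42.3, 110.8], [-51.8, 60.9, 130.0]]
top 45 [-56.5  48.4 128.4] [[-59.1, 38.3, 112.6], [-53.5, 59.7, 131.4]]
```

View pics/end.png

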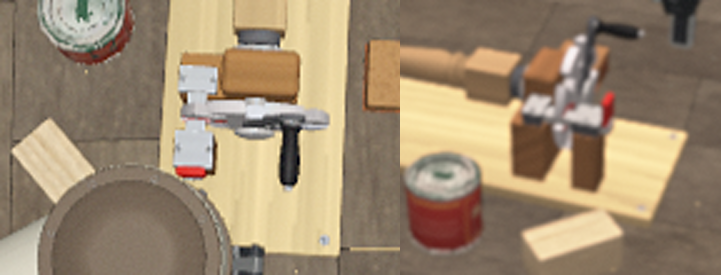

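Top/side crop: tab (190,171) appears against the guide, handle right of upright. The measured travel reads a few mm less than 42, so I check closer with the wrist camera from the side.

jog_arm:
  plan:
    - [0,[0,-0.4,0],[0,0,0]]
    - [0,[-0.4,-0.8,-0.2],[0,0,0]]
    - [0,[-0.7,-0.8,-0.2],[0,0,0]]
    - [0,[-0.7,-0.8,-0.2],[0,0,0]]

```text
clock: 12.25
position: [534.8, -24.8, 225.2]
ee_rot: [0.034, 0.999, -0.0, -0.001]
contact_force: [-0.4, 0.4, -0.8]
gripper_width: 0.0
grasp_force: 0.0
```

```bash
python3 - <<'E'
from h import *
from bench import *
s=read_state();d=get_image("wrist");T=wristT(s,d);print(jig(s["position"]))
P,uv=cloud(d,red(d),T);J=jig(P)
k=(J[:,2]>105)&(abs(J[:,1]-49)<20)&(J[:,0]>-110)&(J[:,0]<-20);J=J[k];c=np.median(uv[k],0).astype(int)
print(len(J),np.median(J,0).round(1),np.percentile(J,[3,97],0).round(1).tolist(),c)
t=J[J[:,2]>127];print("top",np.percentile(t,[3,97],0).round(1).tolist())
A,_=cloud(d,np.ones((400,640),bool),T);A=jig(A);g=A[(abs(A[:,1]-49)<13)&(A[:,2]>100)&(A[:,2]<111)&(A[:,0]>-100)&(A[:,0]<-10)]
print("guide top",np.percentile(g,[2,98],0).round(1).tolist())
y,x=max(c[1]-60,0),max(c[0]-80,0)
cv2.imwrite("pics/tab.png",cv2.resize(d["img"][y:y+140,x:x+180,::-1],None,fx=4,fy=4,interpolation=2))
E
```

```text
[[-55.74403604 -32.40625963 225.22047897]]
234 [-58.5  47.7 130.1] [[-61.1, 36.9, 126.2], [-55.5, 57.8, 131.4]] [424 203]
top [[-61.0, 37.0, 128.1], [-55.5, 57.9, 131.4]]
guide top [[-60.6, 36.4, 100.3], [-11.6, 61.1, 109.9]]
```

View pics/tab.png

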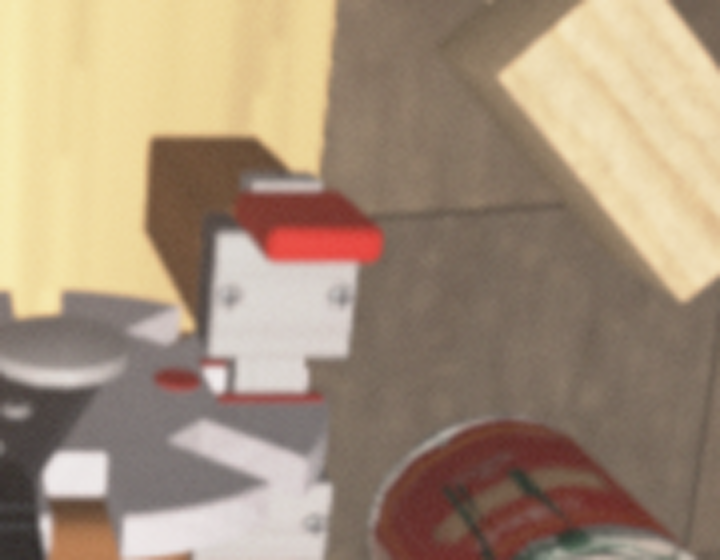

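Wrist crop: bar runs through the red-marked slot (270,398); tab (320,245) hides the guide's front edge. Measure tab-to-guide extent.

```bash
python3 - <<'E'
from h import *
from bench import *
def edges(n,d,T):
    A,uv=cloud(d,np.ones((400,640),bool),T);A=jig(A);r=cloud(d,red(d),T)[0];r=jig(r)
    g=A[(abs(A[:,1]-49)<10)&(A[:,2]>104.5)&(A[:,2]<112)&(A[:,0]>-62)&(A[:,0]<-8)]
    r=r[(r[:,2]>127)&(abs(r[:,1]-49)<20)&(r[:,0]>-110)&(r[:,0]<-20)]
    print(n,"guide x",np.percentile(g[:,0],[1,5,50,95,99]).round(1),"z",np.median(g[:,2]).round(1),"tab top x",np.percentile(r[:,0],[1,5,50,95,99]).round(1))
    if n=="wrist":
        # edges by image: rays to planes along bar axis column y=49
        Rj=Ro.from_euler('z',YAW).as_matrix();o=jig(T[:3,3])[0]
        m=red(d);h=hsv(d)
        from numpy.linalg import inv
        for x,z in((-54,130),(-50,130),(-58,130),(-50,107),(-20,107),(-10,95)):
            w=np.array([x,49,z])@Rj.T+O; c=inv(T)@np.r_[w,1]
            p=cv2.projectPoints(c[:3].reshape(1,3),np.zeros(3),np.zeros(3),d["intrinsics"],d["distortion"])[0].ravel();print((x,z),p.round(1))
for n in("wrist","top","side"):
    s=read_state();d=get_image(n);edges(n,d,wristT(s,d) if n=="wrist" else d["extrinsics"])
d=dict(np.load("top1.npz"));edges("top0",d,d["extrinsics"])
E
```

```text
wrist guide x [-60.5 -60.3 -33.8 -12.  -11.5] z 106.3 tab top x [-61.1 -60.8 -58.2 -55.3 -54.5]
(-54, 130) [425.2 209.5]
(-50, 130) [424.7 214.2]
(-58, 130) [425.7 204.8]
(-50, 107) [416.8 204.9]
(-20, 107) [413.7 236.2]
(-10, 95) [409.4 240.6]Traceback (most recent call last):
  File "<stdin>", line 17, in <module>
  File "<stdin>", line 7, in edges
    return _quantile_unchecked(
        a, q, axis, out, overwrite_input, method, keepdims, weights)
    return _ureduce(a,
                    func=_quantile_ureduce_func,
    ...<5 lines>...
                    overwrite_input=overwrite_input,
                    method=method)
    r = func(a, **kwargs)
    result = _quantile(arr,
                       quantiles=q,
    ...<2 lines>...
                       out=out,
                       weights=wgt)
    slices_having_nans = np.isnan(arr[-1, ...])
                                  ~~~^^^^^^^^^
IndexError: index -1 is out of bounds for axis 0 with size 0
```

The guide's far edge shows my jig frame is about 4 mm off in x. In the same frame the tab front lies within about 1 mm of the guide face, and it held firm at 11.5 N, so it is home. Nothing is being touched, so I hand in.

```bash
python3 -c "
from bench import *
print(read_state()['contact_force']);print(job_done())"
```

```text
[-0.19028825  0.28368045  0.00512041]
the job is handed in; nothing more can be done
None
```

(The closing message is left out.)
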